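# Sort the stripped pump parts into their trays

### The job

Sort the parts stripped from the hand pump: the two ball bearings into the grey steel tray, one in each bay and lying flat; the two brass bushes into the yellow tray, one in each bay and standing upright (the flanged one on its flange); and the bolt with its nut lying in the pale wooden tray. Every part must rest on its tray's floor, let go. Do not shift the red grease tin or the glass jar.

Things in the scene. Friction and masses are not known exactly. Their poses are not given: they have to be found in the camera images.
- big_bearing: large sealed ball bearing, steel rings with a black seal between, lying flat: 52 mm outer diameter, 20 mm bore, 21 mm high. Origin at the centre of its underside, z up its axis. Belongs in the steel tray.
- small_bearing: small sealed ball bearing, steel rings with a black seal between, lying flat: 40 mm outer diameter, 17 mm bore, 16 mm high. Origin at the centre of its underside, z up its axis. Belongs in the steel tray.
- plain_bush: plain brass bush (tube) standing on end: 32 mm outer diameter, 20 mm bore, 40 mm high. Origin at the centre of its underside, z up its axis. Belongs in the yellow tray.
- flanged_bush: brass bush with a flange at its foot, standing on the flange: flange 46 mm diameter and 6 mm thick, above it a tube 30 mm in diameter, 30 mm high in all, 20 mm bore. Grip the tube above the flange. Origin at the centre of its underside, z up its axis. Belongs in the yellow tray.
- bolt: dark steel hex bolt with a nut near its end, lying level on its flats: 90 mm long, along its x. Head from x = -45 to -35 mm and nut from x = 25 to 38 mm, both 24 mm across flats; 16 mm shank, free to grip across (along y) from x = -35 to 25 mm. Origin on the shank's axis at mid-length, 12 mm above what it lies on, z up. Belongs in the wooden tray.
- steel_tray: bare grey steel tray for bearings, fixed: 150 mm (x) by 130 mm (y) outside, 22 mm high, walls 4 mm, floor 4 mm thick (you set things on it 4 mm above the table). A 4 mm partition, top 19 mm above the table, runs along y through the middle: two bays centred at x = +36 and -36 mm, each 69 mm (x) by 122 mm (y). Origin at the centre of its underside.
- yellow_tray: yellow plastic tray for brass bushes, fixed to the plank: the same size and shape as the steel tray, with the same partition and two bays centred at x = +36 and -36 mm. Origin at the centre of its underside.
- wood_tray: pale wooden tray for bolts, fixed to the plank: the same outer size, walls and floor as the steel tray but without a partition, 142 mm (its x) by 122 mm (its y) inside. Origin at the centre of its underside.
- grease_tin: squat round red grease tin with a steel pry lid, standing loose among the parts: 67 mm diameter, 50 mm high. Origin at the centre of its underside. Not to be moved.
- glass_jar: small greenish glass jar, steel cap, standing loose beyond the trays: 66 mm diameter, 85 mm high. Origin at the centre of its underside. Not to be moved. (All objects not listed stand farther off: beyond x = 0.79 m or beyond 0.5 m to either side, none over 0.22 m high.)
Not all that is in view belongs to the job. What is shaped like the small_bearing but pink or purple is not meant.

How it is judged:
At the end, for the whole second after the job is handed in: Bearings in the steel tray and bushes in the yellow tray, one per bay, bolt in the wooden tray: origin 10 mm or more past the partition's middle, on the floor within 5 mm, flat/upright/level within 0.15 rad, at rest (under 0.02 m/s, 0.2 rad/s). Tin and jar within 15 mm of where they stood (((x of big_bearing in the frame of steel_tray between -0.071 and -0.01 m and y of big_bearing in the frame of steel_tray between -0.06 and 0.06 m and z of big_bearing in the frame of steel_tray between 0 and 0.01 m and angle between each of big_bearing, small_bearing's own z axis and vertical below 0.15 rad and x of small_bearing in the frame of steel_tray between 0.01 and 0.071 m and y of small_bearing in the frame of steel_tray between -0.06 and 0.06 m and z of small_bearing in the frame of steel_tray between 0 and 0.01 m) or (x of big_bearing in the frame of steel_tray between 0.01 and 0.071 m and y of big_bearing in the frame of steel_tray between -0.06 and 0.06 m and z of big_bearing in the frame of steel_tray between 0 and 0.01 m and angle between each of big_bearing, small_bearing's own z axis and vertical below 0.15 rad and x of small_bearing in the frame of steel_tray between -0.071 and -0.01 m and y of small_bearing in the frame of steel_tray between -0.06 and 0.06 m and z of small_bearing in the frame of steel_tray between 0 and 0.01 m)) and ((x of plain_bush in the frame of yellow_tray between -0.071 and -0.01 m and y of plain_bush in the frame of yellow_tray between -0.06 and 0.06 m and z of plain_bush in the frame of yellow_tray between 0 and 0.01 m and angle between each of plain_bush, flanged_bush's own z axis and vertical below 0.15 rad and x of flanged_bush in the frame of yellow_tray between 0.01 and 0.071 m and y of flanged_bush in the frame of yellow_tray between -0.06 and 0.06 m and z of flanged_bush in the frame of yellow_tray between 0 and 0.01 m) or (x of plain_bush in the frame of yellow_tray between 0.01 and 0.071 m and y of plain_bush in the frame of yellow_tray between -0.06 and 0.06 m and z of plain_bush in the frame of yellow_tray between 0 and 0.01 m and angle between each of plain_bush, flanged_bush's own z axis and vertical below 0.15 rad and x of flanged_bush in the frame of yellow_tray between -0.071 and -0.01 m and y of flanged_bush in the frame of yellow_tray between -0.06 and 0.06 m and z of flanged_bush in the frame of yellow_tray between 0 and 0.01 m)) and x of bolt in the frame of wood_tray between -0.071 and 0.071 m and y of bolt in the frame of wood_tray between -0.06 and 0.06 m and z of bolt in the frame of wood_tray between 0 and 0.022 m and angle between bolt's own x axis and vertical between 1.42 and 1.72 rad and linear speed of each of big_bearing, small_bearing, plain_bush, flanged_bush, bolt below 0.02 m/s and angular speed of each of big_bearing, small_bearing, plain_bush, flanged_bush, bolt below 0.2 rad/s and distance of each of grease_tin, glass_jar from where it was at the start of the episode below 0.015 m); the robot touches nothing.
It fails at once if the grease tin is shoved or knocked over (distance of grease_tin from where it was at the start of the episode above 0.03 m or angle between grease_tin's own z axis and vertical above 0.4 rad).
It fails at once if the glass jar is shoved or knocked over (distance of glass_jar from where it was at the start of the episode above 0.03 m or angle between glass_jar's own z axis and vertical above 0.4 rad).
It also fails if it takes over 115 s, if anything falls off the work surface, if the arm or the gripper's body presses on something with over 40 N, if the wrist force passes 120 N, or if a joint passes its speed limit or range.

### The arm

A 6-joint arm with a two-finger parallel gripper is mounted at the origin on the work surface. World frame = base frame: x ahead of the robot, y to its left, z up, the work surface at z = 0. Lengths are in m, angles in rad, forces in N, time in s.
With the tool pointing down it reaches from about 0.35 to 0.775 m from the base axis. Payload 5.5 kg.
Tool frame: the origin (TCP) lies between the finger pads; the fingertips stand 19 mm ahead of it and the grasp point (between the pads) is the TCP; z points along the fingers, y is the line along which they close (so a half turn about z gives the same grasp; the last joint's range is limited). The gripper opens to 85 mm and grips with 20 to 120 N. Pads are 22 mm wide; open, the fingers measure 114 mm over their backs; the gripper's body (76 mm by 85 mm) begins 54 mm behind the grasp point. The pads swing forward as they close: fully open they stand 13 mm farther back than shut.
Start: joints at [1.183, 0.313, 0.046, 1.304, 0, 1.431], TCP at [0.141, 0.557, 0.25] pointing down, gripper open.
Joint ranges: [-2.76, 2.76], [-0.86, 1.69], [-1.03, 1.26], [-2.2, 2.34], [-1.47, 1.5], [-3.14, 3.14]. Speed limits (rad/s): [2.57, 2.57, 3.14, 3.14, 3.14, 3.14].

### API

Orientations are given as a unit quaternion [w, x, y, z].
In Python, from workcell import env gives the robot as it stands.
- The arm moves only by the tool carry_out, never from a script. Its argument "increments" is a list that holds one entry, the list of rows, each a list of 6 numbers: the shift along the tool's x, y, z each as a share of 50 cm, from -1 to 1, then the turn, a rotation vector about the tool's x, y, z each as a share of 2 pi rad, from -1 to 1. In form: [[[x, y, z, ax, ay, az], ...]]. A call has 1 to 5 rows; each row is the pose to reach, as a shift and turn from the pose commanded when the call began, along the tool's axes at that moment, turning the shorter way round; what a row does not reach only later rows make up. A row lasts 1/8 s, in which the tool goes at most 62.5 mm and 10.7 degrees, less where a joint would pass 70% of its speed; a pose out of reach is approached as far as the arm can. A call with a number of a shift or a turn outside -1 to 1 is refused whole. A call with a gripper value outside its range is refused whole. "jaw" is the closure, from 0 (fully open) to 1 (shut), set as the call begins (left out, the last holds). The fingers move at their own pace and stop on an object; "squeeze" is the grip in N (left out, the last holds). Time passes only in rows, so rows that repeat a pose let the fingers close. It gives the time, the measured TCP pose, the force, the opening and the grip force at its end, in the units of the state.
- env.get_state(): the state, without advancing time (a new reading comes with each control period).
- env.read_camera(name): name is "scene" or "top" or "wrist"; returns a dict with "frame" (480x640x3 uint8, blue, green, red), "z_map" (480x640 float32, m along the optical axis (not along the pixel's ray), 0 where there is no reading), "intrinsics" (3x3 intrinsics, pixels), "R" (3x3) and "t" (3): a world point X has camera coordinates R X + t; the wrist camera has in their place "T_tool_cam" (4x4, takes a point from camera to tool coordinates, whose origin is the TCP and whose axes are the flange's). Camera axes: x right, y down, z forward; pixel columns grow to the right and rows downward; lengths in m; the calibration is good to about 2 mm. A picture is of the moment at which its call begins: read the wrist's pose just before it.
- env.hand_in(): hands the job in; it is judged then, once.
Trained networks look in the newest picture that a camera, given by its name, has taken for a name from the list of things; names that differ only in an ending like _2 or _b are one class to them, and where a whole thing is asked for, a point or a joint stands for the part that bears it (a point fixed in the world has none). Each returns a list of dicts, best first, with "score" (0 to 1); they miss things now and then, are a little off and sometimes report something else, mostly with a low value. They report only what shows in the picture. A call takes as long as a camera call. They do not tell look-alikes from the thing itself.
- env.find_in(camera, name): "position" ([x, y, z] in m, in world coordinates, good to about 4 mm: the middle of the surface that is visible of it).
The state is a dict: "clock": time; "joint_pos": joint angles; "qvel": joint speeds; "tau": joint torques, N m; "tcp_pos": TCP position; "orientation": TCP orientation; "wrist_force": force on the tool from outside, world axes, zero at the start; "ft_torque": the same for the moment, N m; "finger_gap": finger opening in m; "grip_force": force on a finger pad.
Only numpy, scipy, OpenCV 4.12 (cv2) and the standard library are available. Lean on these libraries where they do the work, as an engineer would, in place of code of your own. Each camera call takes 0.05 s, during which the arm holds its last target. There are 200 camera calls.

## Working session

There is one attempt and no reset: what is moved stays moved. The work goes in short steps, Python scripts to look and compute and a tool call to move; the robot and the scene stay as the last step left them, time stands still between calls to the robot, and variables do not carry over. Pictures are saved under pics/ and viewed, at most 14 in all, crops included, and the job is handed in when it is done.

Besides the shell and the picture viewer there is one more tool, called after ">>>" as name(argument=value, ...) on one line, values as JSON. carry_out: Moves the arm, as the interface text tells. Its arguments: {"type":"object","properties":{"increments":{"type":"array","items":{"type":"array","items":{"type":"array","items":{"type":"number","minimum":-1,"maximum":1}}}},"jaw":{"type":"number"},"squeeze":{"type":"number"}},"required":["increments"]}

```bash
mkdir -p pics; ls; python3 - <<'E'
from workcell import env
import cv2,numpy as np
s=env.get_state();print({k:np.round(v,3).tolist() for k,v in s.items()})
for c in("top","scene"):
    d=env.read_camera(c);cv2.imwrite(f"pics/{c}0.png",d["frame"]);print(c,d["intrinsics"].tolist(),np.round(d["R"],3).tolist(),np.round(d["t"],3).tolist())
    for n in "big_bearing small_bearing plain_bush flanged_bush bolt steel_tray yellow_tray wood_tray grease_tin glass_jar".split():
        print(n,[(np.round(r["position"],3).tolist(),round(r["score"],2)) for r in env.find_in(c,n)][:4])
E
```

```text
pics
{'clock': 0.0, 'joint_pos': [1.183, 0.314, 0.045, 1.304, -0.0, 1.431], 'qvel': [-0.001, 0.0, -0.0, 0.001, -0.001, 0.0], 'tau': [-0.0, -48.063, 29.853, 0.02, -0.0, -0.0], 'tcp_pos': [0.141, 0.557, 0.249], 'orientation': [-0.0, 0.124, 0.992, -0.001], 'wrist_force': [-0.335, 0.341, 0.607], 'ft_torque': [0.002, -0.007, -0.032], 'grip_force': 0.0, 'finger_gap': 0.086}
top [[503.85050166498854, 0.0, 325.26862239951004], [0.0, 503.85050166498854, 239.47073282380526], [0.0, 0.0, 1.0]] [[0.018, -1.0, -0.013], [-0.993, -0.016, -0.114], [0.114, 0.015, -0.993]] [0.002, 0.514, 0.914]
big_bearing [([0.538, -0.34, 0.001], 0.65)]
small_bearing [([0.259, 0.33, 0.017], 0.77), ([0.261, 0.259, 0.013], 0.76), ([0.345, 0.283, 0.013], 0.72)]
plain_bush [([0.338, -0.291, 0.026], 0.71), ([0.402, -0.188, 0.038], 0.64), ([0.457, -0.073, 0.02], 0.58)]
flanged_bush [([0.451, 0.056, 0.005], 0.78)]
bolt [([0.454, -0.076, 0.021], 0.9)]
steel_tray [([0.537, -0.338, 0.001], 0.57), ([0.452, -0.075, 0.021], 0.21)]
yellow_tray [([0.446, 0.053, 0.004], 0.69), ([0.649, -0.025, 0.004], 0.64)]
wood_tray [([0.538, 0.346
[... 231 characters left out ...]
, [0.0, 0.0, 1.0]] [[-0.3, 0.954, -0.019], [0.6, 0.173, -0.781], [-0.742, -0.245, -0.624]] [0.164, -0.272, 1.931]
big_bearing [([0.354, 0.284, 0.015], 0.52)]
small_bearing [([0.266, 0.333, 0.017], 0.75), ([0.353, 0.286, 0.014], 0.63), ([0.269, 0.257, 0.017], 0.55)]
plain_bush [([0.417, -0.186, 0.029], 0.52), ([0.35, -0.29, 0.017], 0.34)]
flanged_bush [([0.454, 0.062, 0.012], 0.48)]
bolt [([0.462, -0.072, 0.02], 0.48)]
steel_tray [([0.538, -0.336, 0.003], 0.64)]
yellow_tray [([0.652, -0.021, 0.004], 0.65)]
wood_tray [([0.534, 0.353, 0.005], 0.58), ([0.356, 0.284, 0.015], 0.26), ([0.537, -0.334, 0.002], 0.19)]
grease_tin [([0.425, 0.181, 0.045], 0.83)]
glass_jar [([0.748, 0.209, 0.062], 0.87)]
```

View pics/top0.png

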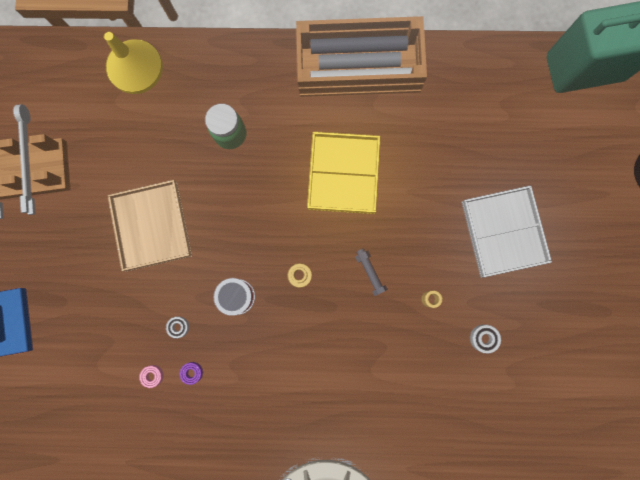

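View pics/scene0.png

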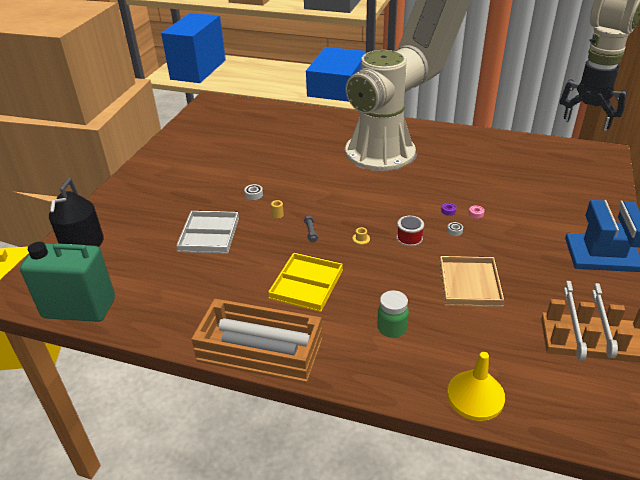

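The top view shows:
- **Bearings:** the big one is at (486,339). Small-bearing candidates are grey/steel (176,327), pink (150,377) and purple (190,373). The grey one matches the description.
- **Bushes:** flanged at (299,275), plain at (432,299). The plain bush could be mistaken for the yellow funnel or the flanged bush.
- **Bolt:** (371,272). The spanners on the rack look similar but stand far off.
- **Trays:** steel (506,231), yellow (344,173), wood (148,226).
- **Not to be moved:** the tin at (233,297) and the jar at (225,125).

Next I measure from depth and check the choice in one crop.

```bash
cat > h.py <<'E'
from workcell import env
import cv2,numpy as np
from scipy.spatial.transform import Rotation as Rn
def cloud(c="top"):
    d=env.read_camera(c);K=d["intrinsics"];z=d["z_map"].astype(float);v,u=np.mgrid[:480,:640]
    P=np.stack([(u-K[0,2])*z/K[0,0],(v-K[1,2])*z/K[1,1],z],-1)
    W=(P-d["t"])@d["R"]
    W[z==0]=np.nan
    return d,W
def go(x,y,z,yaw,n=5,cur=None):
    """row for target TCP; yaw = world angle of tool y axis (mod pi), tool down. cur=(pos,yaw) commanded"""
    s=env.get_state()
    if cur is None:
        q=np.array(s["orientation"]);p=np.array(s["tcp_pos"]);R=Rn.from_quat(np.r_[q[1:],q[0]]).as_matrix()
    else:
        p=np.array(cur[:3]);R=ori(cur[3])
    Ry=ori(yaw)
    rv=Rn.from_matrix(R.T@Ry).as_rotvec()
    if abs(rv[2])>np.pi/2: Ry=ori(yaw+np.pi);rv=Rn.from_matrix(R.T@Ry).as_rotvec()
    d=R.T@(np.array([x,y,z])-p)
    print(np.round(np.r_[d/.5,rv/2/np.pi],4).tolist(),"rows>=",np.linalg.norm(d)/.0625,np.degrees(np.linalg.norm(rv))/10.7)
def ori(a):
    y=np.array([np.cos(a),np.sin(a),0]);z=np.array([0,0,-1.]);return np.stack([np.cross(y,z),y,z],1)
E
python3 - <<'E'
from h import *
d,W=cloud()
f=d["frame"]
def blob(cx,cy,r,zmin,zmax=1):
    m=(np.hypot(W[...,0]-cx,W[...,1]-cy)<r)&(W[...,2]>zmin)&(W[...,2]<zmax)
    return W[m]
for n,x,y,r,z0 in [("big",.338,-.291,.05,.014),("small",.348,.284,.04,.010),("plain",.405,-.187,.04,.03),("flanged",.45,.056,.05,.003),("flangedtube",.45,.056,.05,.022),("bolt",.457,-.074,.07,.008),("tin",.41,.175,.06,.04),("jar",.72,.195,.06,.07)]:
    p=blob(x,y,r,z0);c,rr=cv2.minEnclosingCircle(p[:,:2].astype(np.float32));q=cv2.minAreaRect(p[:,:2].astype(np.float32)*1000)
    print(n,len(p),np.round(c,4),round(rr,4),"med z",np.round(np.median(p[:,2]),4),"rect",np.round(q[0],1),np.round(q[1],1),round(q[2],1))
for n,x,y in [("steel",.537,-.338),("yellow",.649,-.025),("wood",.538,.346)]:
    p=blob(x,y,.11,.012,.03);q=cv2.minAreaRect(p[:,:2].astype(np.float32)*1000)
    print(n,len(p),"rect",np.round(q[0],1),np.round(q[1],1),round(q[2],1),np.round(np.percentile(p[:,2],[50,95]),4),cv2.boxPoints(q).round().tolist())
for n,x,y in [("tbl",.3,0),("tbl",.5,.2),("tbl",.55,-.2)]:
    p=blob(x,y,.02,-1);print(n,np.median(p[:,2]))
a=cv2.resize(f[255:395,120:320],None,fx=4,fy=4)[:560];cv2.imwrite("pics/c1.png",a)
E
```

```text
big 572 [ 0.336  -0.2886] 0.0262 med z 0.0211 rect [ 336.6 -288.3] [50.4 51.1] 40.2
small 310 [0.3463 0.2859] 0.02 med z 0.016 rect [346.7 285.4] [37.7 37.1] 88.9
plain 170 [ 0.4076 -0.1876] 0.0159 med z 0.0399 rect [ 407.  -187.1] [29.  29.9] 0.8
flanged 529 [0.4499 0.056 ] 0.0498 med z 0.0063 rect [449.4  56.2] [90.9 96.8] 37.2
flangedtube 116 [0.448  0.0591] 0.0149 med z 0.0294 rect [447.9  58.9] [27.8 27.6] 46.0
bolt 470 [ 0.4573 -0.075 ] 0.0457 med z 0.0196 rect [457.5 -74.5] [89.5 26.5] 27.1
tin 1072 [0.4055 0.1781] 0.0335 med z 0.0495 rect [406.1 178.2] [65.2 65.7] 1.0
jar 839 [0.7253 0.2033] 0.0298 med z 0.0852 rect [725.3 203.2] [58.2 56.3] 4.0
steel 1074 rect [ 537.7 -331.3] [150.2 131.6] 13.3 [0.0211 0.0248] [[450.0, -285.0], [480.0, -413.0], [626.0, -378.0], [596.0, -250.0]]
yellow 961 rect [647.1 -22.1] [130.1 151. ] 87.1 [0.0212 0.0245] [[568.0, -83.0], [719.0, -91.0], [726.0, 39.0], [575.0, 47.0]]
wood 946 rect [538.2 349. ] [150.8 131.6] 14.0 [0.0212 0.0249] [[449.0, 395.0], [481.0, 267.0], [627.0, 303.0], [595.0, 431.0]]
tbl 0.0005307744097853046
tbl 0.0007167127525201972
tbl 0.0006511557291119579
```

View pics/c1.png

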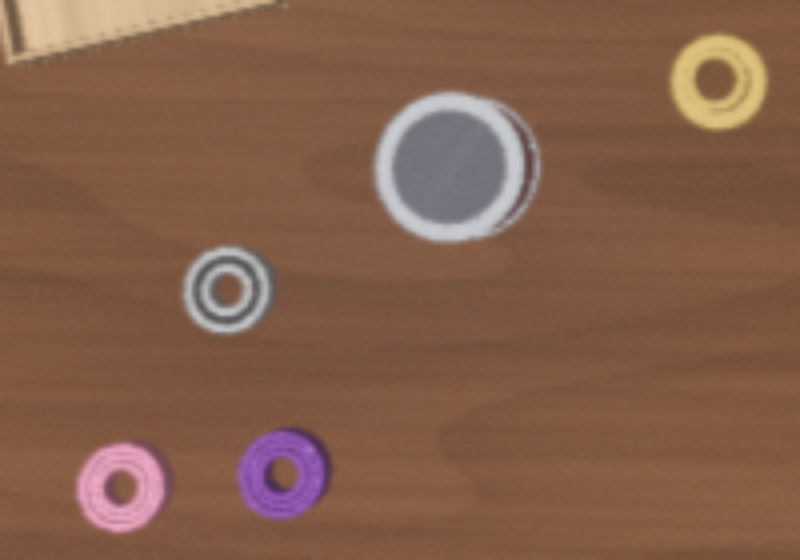

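The crop shows the bare-steel small bearing at image (177,327) with the pink and purple decoys below it, so I take the steel one. The fitted sizes (26.2, 20, 15.9, 14.9 and 33.5 mm radii, trays 150x131) all match the descriptions.

```bash
python3 - <<'E'
from h import *
r=np.radians
go(.3463,.2855,.13,r(103.3))
E
```

```text
[-0.5314, -0.4266, 0.2406, 0.0, 0.0, -0.0764] rows>= 5.781426194443831 2.5700888235150017
```

>>> carry_out(increments=[[[-0.531,-0.427,0.24,0,0,-0.0764],[-0.531,-0.427,0.24,0,0,-0.0764],[-0.531,-0.427,0.24,0,0,-0.0764],[-0.531,-0.427,0.24,0,0,-0.0764],[-0.531,-0.427,0.24,0,0,-0.0764]]], jaw=0, squeeze=40)

```text
clock: 1.78
tcp_pos: [0.3166, 0.3247, 0.1479]
orientation: [0.001, -0.116, 0.993, 0.0]
wrist_force: [1.1, 0.3, 0.4]
finger_gap: 0.0859
grip_force: 0.0
```

>>> carry_out(increments=[[[0,0,0,0,0,0]]])

```text
clock: 1.9
tcp_pos: [0.3168, 0.3225, 0.1469]
orientation: [-0.001, -0.112, 0.994, -0.001]
wrist_force: [-0.1, 0.6, 0.7]
finger_gap: 0.0857
grip_force: 0.0
```

```bash
python3 - <<'E'
from h import *
go(.3463,.2855,.0215,np.radians(103.3))
E
```

```text
[-0.0416, -0.0849, 0.2508, -0.0003, -0.0004, -0.0011] rows>= 2.144389858495648 0.039376669940953096
```

>>> carry_out(increments=[[[-0.0416,-0.0849,0.06,0,0,-0.001],[-0.0416,-0.0849,0.16,0,0,-0.001],[-0.0416,-0.0849,0.22,0,0,-0.001],[-0.0416,-0.0849,0.25,0,0,-0.001],[-0.0416,-0.0849,0.25,0,0,-0.001]]])

```text
clock: 2.52
tcp_pos: [0.3446, 0.2898, 0.0226]
orientation: [-0.001, -0.12, 0.993, -0.0]
wrist_force: [-0.6, -0.1, 0.7]
finger_gap: 0.0852
grip_force: 0.0
```

>>> carry_out(increments=[[[0,0,0,0,0,0],[0,0,0,0,0,0],[0,0,0,0,0,0],[0,0,0,0,0,0],[0,0,0,0,0,0]]], jaw=1, squeeze=40)

```text
clock: 3.15
tcp_pos: [0.3462, 0.29, 0.0245]
orientation: [0.001, -0.119, 0.993, 0.001]
wrist_force: [-1.7, -0.4, 7.9]
finger_gap: 0.0384
grip_force: 39.2
```

```bash
python3 - <<'E'
from h import *
for i in range(3): print(np.round(env.get_state()["tcp_pos"],4))
go(.3463,.2855,.15,np.radians(103.3))
go(.43,0,.15,np.radians(103.3))
go(.5727,-.323,.15,np.radians(103.3))
E
```

```text
[0.3462 0.29   0.0245]
[0.3462 0.29   0.0245]
[0.3462 0.29   0.0245]
[0.0014, -0.0085, -0.251, 0.0001, 0.0003, 0.001] rows>= 2.0092175238745384 0.03559911363814145
[-0.0264, -0.6029, -0.2514, 0.0001, 0.0003, 0.001] rows>= 5.230258424452684 0.03559911363814145
[-0.1511, -1.2981, -0.2518, 0.0001, 0.0003, 0.001] rows>= 10.646816576994848 0.03559911363814145
```

>>> carry_out(increments=[[[0,0,-0.12,0,0,0],[0,0,-0.22,0,0,0],[-0.01,-0.1,-0.25,0,0,0],[-0.02,-0.22,-0.25,0,0,0],[-0.03,-0.34,-0.25,0,0,0]]])

```text
clock: 3.78
tcp_pos: [0.401, 0.1266, 0.1492]
orientation: [0.001, -0.12, 0.993, 0.0]
wrist_force: [1.5, 0.0, -1.3]
finger_gap: 0.0377
grip_force: 40.9
```

>>> carry_out(increments=[[[-0.013,-0.12,0,0,0,0],[-0.026,-0.24,0,0,0,0],[-0.039,-0.36,0,0,0,0],[-0.052,-0.48,0,0,0,0],[-0.065,-0.6,0,0,0,0]]])

```text
clock: 4.4
tcp_pos: [0.5032, -0.158, 0.1487]
orientation: [0.0, -0.119, 0.993, -0.0]
wrist_force: [0.5, 0.9, -0.9]
finger_gap: 0.0376
grip_force: 40.9
```

```bash
python3 - <<'E'
from h import *
go(.5727,-.323,.15,np.radians(103.3))
E
```

```text
[-0.0573, -0.3534, -0.0025, -0.0, 0.0002, 0.0009] rows>= 2.864437708810647 0.03221371896691655
```

>>> carry_out(increments=[[[-0.0573,-0.3534,0,0,0,0],[-0.0573,-0.3534,0,0,0,0],[-0.0573,-0.3534,0,0,0,0],[-0.0573,-0.3534,0,0,0,0],[-0.0573,-0.3534,0,0,0,0]]])

```text
clock: 5.03
tcp_pos: [0.5717, -0.3205, 0.1477]
orientation: [-0.0, -0.119, 0.993, 0.001]
wrist_force: [-0.2, 0.1, -2.0]
finger_gap: 0.0381
grip_force: 40.9
```

```bash
python3 - <<'E'
from h import *
go(.5727,-.323,.0295,np.radians(103.3))
E
```

```text
[-0.0009, -0.0057, 0.2364, 0.0003, -0.0001, 0.0009] rows>= 1.8914087017950136 0.03293370183070326
```

>>> carry_out(increments=[[[0,-0.005,0.1,0,0,0],[0,-0.005,0.18,0,0,0],[0,-0.005,0.22,0,0,0],[0,-0.005,0.233,0,0,0],[0,-0.005,0.233,0,0,0]]])

```text
clock: 5.65
tcp_pos: [0.573, -0.3224, 0.0324]
orientation: [0.0, -0.12, 0.993, 0.0]
wrist_force: [0.4, -0.3, -0.6]
finger_gap: 0.0376
grip_force: 41.0
```

>>> carry_out(increments=[[[0,0,0.003,0,0,0],[0,0,0.003,0,0,0]]])

```text
clock: 5.9
tcp_pos: [0.5735, -0.3236, 0.0313]
orientation: [0.001, -0.119, 0.993, -0.001]
wrist_force: [0.7, -0.4, -0.9]
finger_gap: 0.0379
grip_force: 41.0
```

>>> carry_out(increments=[[[0,0,0.004,0,0,0],[0,0,0.004,0,0,0]]])

```text
clock: 6.15
tcp_pos: [0.5733, -0.3236, 0.0287]
orientation: [0.0, -0.119, 0.993, -0.0]
wrist_force: [1.2, 0.6, 1.3]
finger_gap: 0.0381
grip_force: 41.1
```

>>> carry_out(increments=[[[0,0,0,0,0,0],[0,0,0,0,0,0],[0,0,0,0,0,0]]], jaw=0.25)

```text
clock: 6.52
tcp_pos: [0.5729, -0.3233, 0.0281]
orientation: [-0.0, -0.119, 0.993, 0.0]
wrist_force: [-1.6, 0.4, 0.2]
finger_gap: 0.064
grip_force: 0.0
```

>>> carry_out(increments=[[[0,0,-0.06,0,0,0],[0,0,-0.15,0,0,0],[0,0,-0.22,0,0,0]]], jaw=0)

```text
clock: 6.9
tcp_pos: [0.5732, -0.3235, 0.1399]
orientation: [0.0, -0.119, 0.993, -0.0]
wrist_force: [0.6, -0.3, 0.0]
finger_gap: 0.0856
grip_force: 0.0
```

```bash
python3 - <<'E'
from h import *
go(.3363,-.2885,.13,np.radians(103.3))
go(.3363,-.2885,.0215,np.radians(103.3))
E
```

```text
[0.4438, 0.18, 0.0194, -0.0001, 0.0001, 0.001] rows>= 3.834432223494066 0.034560605809488214
[0.444, 0.1801, 0.2364, -0.0001, 0.0001, 0.001] rows>= 4.273871894091447 0.034560605809488214
```

>>> carry_out(increments=[[[0.11,0.045,0,0,0,0],[0.22,0.09,0.0,0,0,0],[0.333,0.135,0.01,0,0,0],[0.444,0.18,0.01,0,0,0],[0.444,0.18,0.01,0,0,0]]])

```text
clock: 7.52
tcp_pos: [0.3318, -0.2858, 0.1325]
orientation: [-0.001, -0.117, 0.993, 0.002]
wrist_force: [0.6, -0.0, -0.5]
finger_gap: 0.0857
grip_force: 0.0
```

```bash
python3 - <<'E'
from h import *
d,W=cloud()
def fit(n,x,y,r,z0,z1=1):
    m=(np.hypot(W[...,0]-x,W[...,1]-y)<r)&(W[...,2]>z0)&(W[...,2]<z1);p=W[m]
    c,rr=cv2.minEnclosingCircle(p[:,:2].astype(np.float32));print(n,len(p),np.round(c,4),round(rr,4),np.round(np.median(p[:,2]),4))
fit("small",.5727,-.323,.025,.012)
go(.3363,-.2885,.0225,np.radians(103.3))
E
```

```text
small 320 [ 0.5715 -0.3226] 0.0204 0.0195
[-0.0035, -0.0025, 0.2216, 0.0, 0.0, 0.0006] rows>= 1.7734136676038432 0.021882503691947584
```

>>> carry_out(increments=[[[-0.004,-0.0025,0.08,0,0,0],[-0.004,-0.0025,0.16,0,0,0],[-0.004,-0.0025,0.2,0,0,0],[-0.004,-0.0025,0.22,0,0,0],[-0.004,-0.0025,0.22,0,0,0]]])

```text
clock: 8.2
tcp_pos: [0.3389, -0.2893, 0.023]
orientation: [0.0, -0.119, 0.993, 0.0]
wrist_force: [0.1, -0.4, 0.1]
finger_gap: 0.0852
grip_force: 0.0
```

>>> carry_out(increments=[[[0,0,0,0,0,0],[0,0,0,0,0,0],[0,0,0,0,0,0],[0,0,0,0,0,0]]], jaw=1)

```text
clock: 8.7
tcp_pos: [0.3389, -0.2897, 0.0245]
orientation: [0.001, -0.119, 0.993, -0.001]
wrist_force: [-0.9, 0.3, 6.6]
finger_gap: 0.0506
grip_force: 40.3
```

>>> carry_out(increments=[[[0,0,-0.06,0,0,0],[0,0,-0.15,0,0,0],[0,0,-0.24,0,0,0],[0,0,-0.24,0,0,0]]])

```text
clock: 9.2
tcp_pos: [0.34, -0.2913, 0.1471]
orientation: [0.002, -0.119, 0.993, -0.003]
wrist_force: [0.3, -0.3, -2.7]
finger_gap: 0.0503
grip_force: 42.5
```

```bash
python3 - <<'E'
from h import *
go(.5027,-.3396,.14,np.radians(103.3))
E
```

```text
[-0.2933, -0.1707, 0.0165, -0.0012, 0.0006, 0.001] rows>= 2.717795836651824 0.05578328920931876
```

>>> carry_out(increments=[[[-0.1,-0.057,0,0,0,0],[-0.2,-0.114,0,0,0,0],[-0.293,-0.1707,0,0,0,0],[-0.293,-0.1707,0,0,0,0],[-0.293,-0.1707,0,0,0,0]]])

```text
clock: 9.82
tcp_pos: [0.4997, -0.3364, 0.1415]
orientation: [-0.001, -0.119, 0.993, 0.001]
wrist_force: [-1.2, -0.4, -1.4]
finger_gap: 0.0505
grip_force: 42.5
```

```bash
python3 - <<'E'
from h import *
go(.5037,-.3396,.0295,np.radians(103.3))
E
```

```text
[-0.0068, -0.0087, 0.2239, 0.0005, -0.0003, 0.0011] rows>= 1.7936008666034533 0.0407685020279306
```

>>> carry_out(increments=[[[-0.007,-0.007,0.08,0,0,0],[-0.007,-0.007,0.16,0,0,0],[-0.007,-0.007,0.205,0,0,0],[-0.007,-0.007,0.22,0,0,0],[-0.007,-0.007,0.22,0,0,0]]])

```text
clock: 10.45
tcp_pos: [0.5041, -0.3398, 0.0335]
orientation: [-0.0, -0.119, 0.993, 0.0]
wrist_force: [-0.1, -0.5, -1.0]
finger_gap: 0.0506
grip_force: 42.5
```

>>> carry_out(increments=[[[0,0,0.004,0,0,0],[0,0,0.004,0,0,0]]])

```text
clock: 10.7
tcp_pos: [0.5054, -0.3404, 0.0322]
orientation: [0.001, -0.119, 0.993, -0.001]
wrist_force: [0.3, 0.5, -1.2]
finger_gap: 0.0504
grip_force: 42.5
```

>>> carry_out(increments=[[[0,0,0.004,0,0,0],[0,0,0.006,0,0,0],[0,0,0.006,0,0,0]]])

```text
clock: 11.08
tcp_pos: [0.5051, -0.3401, 0.0287]
orientation: [0.0, -0.119, 0.993, -0.0]
wrist_force: [-0.4, 0.7, 3.1]
finger_gap: 0.0504
grip_force: 42.9
```

>>> carry_out(increments=[[[0,0,0,0,0,0],[0,0,0,0,0,0],[0,0,0,0,0,0]]], jaw=0.2)

```text
clock: 11.45
tcp_pos: [0.505, -0.34, 0.0281]
orientation: [0.0, -0.119, 0.993, 0.0]
wrist_force: [0.3, 0.3, -0.3]
finger_gap: 0.0689
grip_force: 0.0
```

>>> carry_out(increments=[[[0,0,-0.06,0,0,0],[0,0,-0.15,0,0,0],[0,0,-0.22,0,0,0]]], jaw=0)

```text
clock: 11.82
tcp_pos: [0.5052, -0.3402, 0.1398]
orientation: [0.0, -0.119, 0.993, -0.0]
wrist_force: [-0.5, -0.5, -0.7]
finger_gap: 0.0854
grip_force: 0.0
```

```bash
python3 - <<'E'
from h import *
go(.4073,-.1874,.13,np.radians(87.1))
E
```

```text
[0.1181, 0.3432, 0.0193, -0.0001, 0.0001, 0.046] rows>= 2.907466581072706 1.5482679543807418
```

>>> carry_out(increments=[[[0.04,0.11,0,0,0,0.015],[0.08,0.22,0.0,0,0,0.03],[0.118,0.343,0.01,0,0,0.046],[0.118,0.343,0.01,0,0,0.046],[0.118,0.343,0.01,0,0,0.046]]])

```text
clock: 12.45
tcp_pos: [0.4078, -0.1875, 0.1337]
orientation: [0.001, 0.025, 1.0, -0.001]
wrist_force: [-0.4, -0.3, 0.0]
finger_gap: 0.0855
grip_force: 0.0
```

```bash
python3 - <<'E'
from h import *
d,W=cloud()
def fit(n,x,y,r,z0,z1=1):
    m=(np.hypot(W[...,0]-x,W[...,1]-y)<r)&(W[...,2]>z0)&(W[...,2]<z1);p=W[m]
    c,rr=cv2.minEnclosingCircle(p[:,:2].astype(np.float32));print(n,len(p),np.round(c,4),round(rr,4),np.round(np.median(p[:,2]),4))
fit("big",.505,-.34,.027,.018)
go(.4073,-.1874,.028,np.radians(87.1))
E
```

```text
big 105 [ 0.5181 -0.3331] 0.0189 0.025
[0.0028, 0.0021, 0.2118, -0.0002, 0.0004, 0.0001] rows>= 1.6946978927666532 0.014932703955930984
```

>>> carry_out(increments=[[[0.002,0.002,0.07,0,0,0],[0.002,0.002,0.15,0,0,0],[0.002,0.002,0.19,0,0,0],[0.002,0.002,0.21,0,0,0],[0.002,0.002,0.21,0,0,0]]])

```text
clock: 13.12
tcp_pos: [0.4067, -0.187, 0.0279]
orientation: [-0.0, 0.026, 1.0, 0.0]
wrist_force: [0.5, -0.8, 0.8]
finger_gap: 0.0852
grip_force: 0.0
```

>>> carry_out(increments=[[[0,0,0,0,0,0],[0,0,0,0,0,0],[0,0,0,0,0,0],[0,0,0,0,0,0],[0,0,0,0,0,0]]], jaw=1)

```text
clock: 13.75
tcp_pos: [0.4067, -0.1867, 0.029]
orientation: [0.001, 0.025, 1.0, -0.001]
wrist_force: [-1.7, -0.8, 5.6]
finger_gap: 0.0301
grip_force: 39.6
```

>>> carry_out(increments=[[[0,0,-0.06,0,0,0],[0,0,-0.15,0,0,0],[0,0,-0.24,0,0,0],[0,0,-0.24,0,0,0]]])

```text
clock: 14.25
tcp_pos: [0.4081, -0.1874, 0.1513]
orientation: [0.003, 0.025, 1.0, -0.002]
wrist_force: [1.0, -0.2, -2.7]
finger_gap: 0.0303
grip_force: 40.5
```

```bash
python3 - <<'E'
from h import *
go(.683,-.0238,.15,np.radians(87.1))
E
```

```text
[-0.5326, 0.3545, 0.0044, -0.0005, 0.0009, 0.0] rows>= 5.118412498814829 0.03523194781954399
```

>>> carry_out(increments=[[[-0.1,0.067,0,0,0,0],[-0.2,0.134,0,0,0,0],[-0.3,0.2,0,0,0,0],[-0.4,0.267,0,0,0,0],[-0.5,0.333,0,0,0,0]]])

```text
clock: 14.88
tcp_pos: [0.6648, -0.0311, 0.1459]
orientation: [-0.001, 0.025, 1.0, 0.0]
wrist_force: [0.4, -2.2, -1.5]
finger_gap: 0.0303
grip_force: 40.4
```

>>> carry_out(increments=[[[-0.032,0.021,0,0,0,0],[-0.032,0.021,0,0,0,0],[-0.032,0.021,0,0,0,0]]])

```text
clock: 15.25
tcp_pos: [0.6793, -0.023, 0.1466]
orientation: [-0.002, 0.025, 1.0, 0.0]
wrist_force: [0.2, -0.4, -1.9]
finger_gap: 0.0301
grip_force: 40.4
```

```bash
python3 - <<'E'
from h import *
go(.683,-.0238,.0345,np.radians(87.1))
E
```

```text
[-0.0083, -0.0012, 0.2241, 0.0, -0.0005, -0.0] rows>= 1.793953528322446 0.017550485665908836
```

>>> carry_out(increments=[[[-0.005,0,0.08,0,0,0],[-0.005,0,0.16,0,0,0],[-0.005,0,0.205,0,0,0],[-0.005,0,0.22,0,0,0],[-0.005,0,0.22,0,0,0]]])

```text
clock: 15.88
tcp_pos: [0.6827, -0.0236, 0.0384]
orientation: [-0.0, 0.026, 1.0, 0.0]
wrist_force: [-0.1, 0.0, -0.8]
finger_gap: 0.0303
grip_force: 40.4
```

>>> carry_out(increments=[[[0,0,0.003,0,0,0],[0,0,0.003,0,0,0]]])

```text
clock: 16.12
tcp_pos: [0.684, -0.0232, 0.038]
orientation: [0.001, 0.025, 1.0, -0.0]
wrist_force: [0.0, 0.0, -2.7]
finger_gap: 0.03
grip_force: 40.4
```

>>> carry_out(increments=[[[0,0,0.004,0,0,0],[0,0,0.007,0,0,0],[0,0,0.007,0,0,0]]])

```text
clock: 16.5
tcp_pos: [0.6832, -0.0229, 0.0331]
orientation: [-0.0, 0.025, 1.0, 0.0]
wrist_force: [-0.3, -1.0, -2.0]
finger_gap: 0.0303
grip_force: 40.6
```

>>> carry_out(increments=[[[0,0,0.002,0,0,0],[0,0,0.002,0,0,0]]])

```text
clock: 16.75
tcp_pos: [0.6833, -0.0229, 0.0331]
orientation: [0.0, 0.025, 1.0, 0.0]
wrist_force: [-3.2, 0.0, 4.5]
finger_gap: 0.0302
grip_force: 41.2
```

>>> carry_out(increments=[[[0,0,0,0,0,0],[0,0,0,0,0,0],[0,0,0,0,0,0]]], jaw=0.3)

```text
clock: 17.12
tcp_pos: [0.6833, -0.023, 0.032]
orientation: [0.0, 0.025, 1.0, 0.0]
wrist_force: [0.3, -0.1, 0.3]
finger_gap: 0.0599
grip_force: 0.0
```

>>> carry_out(increments=[[[0,0,-0.06,0,0,0],[0,0,-0.15,0,0,0],[0,0,-0.23,0,0,0]]], jaw=0)

```text
clock: 17.5
tcp_pos: [0.6833, -0.023, 0.1484]
orientation: [0.0, 0.025, 1.0, 0.0]
wrist_force: [-0.3, -0.0, 0.0]
finger_gap: 0.0851
grip_force: 0.0
```

```bash
python3 - <<'E'
from h import *
go(.448,.0585,.14,np.radians(87.1))
E
```

```text
[0.4783, 0.1391, 0.0168, 0.0, 0.0, 0.0] rows>= 3.9870816334038617 0.0012980737366373126
```

>>> carry_out(increments=[[[0.12,0.035,0,0,0,0],[0.24,0.07,0,0,0,0],[0.36,0.105,0,0,0,0],[0.478,0.139,0.01,0,0,0],[0.478,0.139,0.01,0,0,0]]])

```text
clock: 18.12
tcp_pos: [0.4409, 0.0599, 0.1405]
orientation: [-0.004, 0.024, 1.0, 0.0]
wrist_force: [0.3, -0.1, -0.0]
finger_gap: 0.0855
grip_force: 0.0
```

>>> carry_out(increments=[[[0,0,0,0,0,0]]])

```text
clock: 18.25
tcp_pos: [0.4488, 0.0585, 0.1428]
orientation: [0.001, 0.025, 1.0, -0.0]
wrist_force: [0.4, 0.4, 0.3]
finger_gap: 0.0853
grip_force: 0.0
```

```bash
python3 - <<'E'
from h import *
go(.448,.0585,.029,np.radians(87.1))
E
```

```text
[0.0022, -0.0002, 0.2277, -0.0, 0.0004, 0.0001] rows>= 1.821316331363427 0.012779566758940151
```

>>> carry_out(increments=[[[0.002,0,0.08,0,0,0],[0.002,0,0.16,0,0,0],[0.002,0,0.21,0,0,0],[0.002,0,0.227,0,0,0],[0.002,0,0.227,0,0,0]]])

```text
clock: 18.88
tcp_pos: [0.4482, 0.0582, 0.0287]
orientation: [0.0, 0.026, 1.0, 0.0]
wrist_force: [0.0, -0.1, -0.1]
finger_gap: 0.0856
grip_force: 0.0
```

>>> carry_out(increments=[[[0,0,0,0,0,0],[0,0,0,0,0,0],[0,0,0,0,0,0],[0,0,0,0,0,0],[0,0,0,0,0,0]]], jaw=1)

```text
clock: 19.5
tcp_pos: [0.4476, 0.0585, 0.0296]
orientation: [0.001, 0.025, 1.0, -0.0]
wrist_force: [-1.3, 0.4, 5.3]
finger_gap: 0.0295
grip_force: 39.0
```

>>> carry_out(increments=[[[0,0,-0.06,0,0,0],[0,0,-0.15,0,0,0],[0,0,-0.24,0,0,0],[0,0,-0.24,0,0,0]]])

```text
clock: 20.0
tcp_pos: [0.4497, 0.0585, 0.1523]
orientation: [0.004, 0.025, 1.0, -0.0]
wrist_force: [0.5, -0.5, -1.6]
finger_gap: 0.0291
grip_force: 39.8
```

```bash
python3 - <<'E'
from h import *
go(.611,-.0202,.15,np.radians(87.1))
E
```

```text
[-0.33, -0.141, 0.0071, 0.0, 0.0012, 0.0] rows>= 2.8716430796201076 0.04113952047834214
```

>>> carry_out(increments=[[[-0.11,-0.047,0,0,0,0],[-0.22,-0.094,0,0,0,0],[-0.326,-0.14,0,0,0,0],[-0.326,-0.14,0,0,0,0],[-0.326,-0.14,0,0,0,0]]])

```text
clock: 20.62
tcp_pos: [0.6048, -0.0194, 0.1468]
orientation: [-0.002, 0.025, 1.0, 0.0]
wrist_force: [0.1, 1.4, -1.6]
finger_gap: 0.0292
grip_force: 39.8
```

>>> carry_out(increments=[[[0,0,0,0,0,0]]])

```text
clock: 20.75
tcp_pos: [0.6048, -0.0188, 0.1483]
orientation: [-0.001, 0.025, 1.0, 0.0]
wrist_force: [-0.6, -0.5, -1.4]
finger_gap: 0.0289
grip_force: 39.8
```

```bash
python3 - <<'E'
from h import *
go(.611,-.0202,.034,np.radians(87.1))
E
```

```text
[-0.013, -0.0022, 0.2285, 0.0001, -0.0003, 0.0001] rows>= 1.8312784794753554 0.010376629801396484
```

>>> carry_out(increments=[[[-0.009,-0.002,0.08,0,0,0],[-0.009,-0.002,0.16,0,0,0],[-0.009,-0.002,0.205,0,0,0],[-0.009,-0.002,0.225,0,0,0],[-0.009,-0.002,0.225,0,0,0]]])

```text
clock: 21.38
tcp_pos: [0.6101, -0.0203, 0.0364]
orientation: [-0.0, 0.025, 1.0, 0.0]
wrist_force: [0.4, 0.6, -0.1]
finger_gap: 0.0291
grip_force: 39.8
```

>>> carry_out(increments=[[[0,0,0.003,0,0,0],[0,0,0.003,0,0,0]]])

```text
clock: 21.62
tcp_pos: [0.6115, -0.0209, 0.0358]
orientation: [0.001, 0.025, 1.0, -0.0]
wrist_force: [0.6, 0.1, -0.6]
finger_gap: 0.0289
grip_force: 39.8
```

>>> carry_out(increments=[[[0,0,0.004,0,0,0],[0,0,0.006,0,0,0],[0,0,0.006,0,0,0]]])

```text
clock: 22.0
tcp_pos: [0.6115, -0.0209, 0.0336]
orientation: [0.001, 0.025, 1.0, -0.0]
wrist_force: [-2.7, 0.6, 9.9]
finger_gap: 0.0289
grip_force: 40.7
```

>>> carry_out(increments=[[[0,0,0,0,0,0],[0,0,0,0,0,0],[0,0,0,0,0,0]]], jaw=0.3)

```text
clock: 22.38
tcp_pos: [0.6107, -0.0208, 0.0315]
orientation: [-0.0, 0.025, 1.0, 0.0]
wrist_force: [-0.3, -0.0, 0.0]
finger_gap: 0.06
grip_force: 0.0
```

>>> carry_out(increments=[[[0,0,-0.06,0,0,0],[0,0,-0.15,0,0,0],[0,0,-0.23,0,0,0]]], jaw=0)

```text
clock: 22.75
tcp_pos: [0.6107, -0.0208, 0.1477]
orientation: [-0.0, 0.025, 1.0, 0.0]
wrist_force: [0.4, 0.1, -0.2]
finger_gap: 0.0854
grip_force: 0.0
```

```bash
python3 - <<'E'
from h import *
go(.4573,-.0747,.14,np.radians(117.1))
E
```

```text
[0.301, -0.1231, 0.0156, 0.0, -0.0, -0.0833] rows>= 2.60430781343942 2.8031299136818486
```

>>> carry_out(increments=[[[0.1,-0.04,0,0,0,-0.028],[0.2,-0.08,0,0,0,-0.056],[0.301,-0.123,0.01,0,0,-0.083],[0.301,-0.123,0.01,0,0,-0.083],[0.301,-0.123,0.01,0,0,-0.083]]])

```text
clock: 23.38
tcp_pos: [0.458, -0.075, 0.1421]
orientation: [0.001, -0.233, 0.973, -0.0]
wrist_force: [0.3, -0.4, 0.2]
finger_gap: 0.0854
grip_force: 0.0
```

>>> carry_out(increments=[[[0,0,0,0,0,0],[0,0,0,0,0,0]]])

```text
clock: 23.62
tcp_pos: [0.4584, -0.0746, 0.1418]
orientation: [0.0, -0.234, 0.972, -0.0]
wrist_force: [0.3, -0.0, -0.8]
finger_gap: 0.0854
grip_force: 0.0
```

```bash
python3 - <<'E'
from h import *
go(.4573,-.0747,.023,np.radians(117.1))
E
```

```text
[0.0023, 0.0009, 0.2375, -0.0001, 0.0001, -0.0002] rows>= 1.900421498964008 0.007823973214496056
```

>>> carry_out(increments=[[[0.001,0,0.08,0,0,0],[0.001,0,0.16,0,0,0],[0.001,0,0.22,0,0,0],[0.001,0,0.237,0,0,0],[0.001,0,0.237,0,0,0]]])

```text
clock: 24.25
tcp_pos: [0.4572, -0.0747, 0.0231]
orientation: [-0.0, -0.233, 0.972, 0.0]
wrist_force: [-0.7, -0.7, -0.0]
finger_gap: 0.0852
grip_force: 0.0
```

>>> carry_out(increments=[[[0,0,0,0,0,0],[0,0,0,0,0,0],[0,0,0,0,0,0],[0,0,0,0,0,0],[0,0,0,0,0,0]]], jaw=1)

```text
clock: 24.88
tcp_pos: [0.4572, -0.075, 0.0238]
orientation: [0.0, -0.233, 0.972, -0.0]
wrist_force: [-1.2, -0.1, 5.6]
finger_gap: 0.0141
grip_force: 39.0
```

>>> carry_out(increments=[[[0,0,0,0,0,0]]])

```text
clock: 25.0
tcp_pos: [0.4572, -0.075, 0.0238]
orientation: [0.0, -0.233, 0.972, -0.0]
wrist_force: [-1.0, 0.5, 6.2]
finger_gap: 0.0146
grip_force: 39.0
```

>>> carry_out(increments=[[[0,0,-0.06,0,0,0],[0,0,-0.15,0,0,0],[0,0,-0.24,0,0,0],[0,0,-0.24,0,0,0]]])

```text
clock: 25.5
tcp_pos: [0.4592, -0.0756, 0.1463]
orientation: [0.003, -0.233, 0.972, -0.002]
wrist_force: [0.6, 0.2, -2.8]
finger_gap: 0.0142
grip_force: 39.8
```

```bash
python3 - <<'E'
from h import *
go(.538,.349,.15,np.radians(104))
E
```

```text
[-0.5259, 0.6852, -0.0082, -0.0007, 0.0008, 0.0361] rows>= 6.9106195192046025 1.2142994877070286
```

>>> carry_out(increments=[[[-0.075,0.098,0,0,0,0],[-0.15,0.196,0,0,0,0],[-0.225,0.294,0,0,0,0],[-0.3,0.392,0,0,0,0],[-0.375,0.49,0,0,0,0]]])

```text
clock: 26.12
tcp_pos: [0.5119, 0.2302, 0.1413]
orientation: [-0.001, -0.233, 0.972, -0.0]
wrist_force: [0.6, -0.6, -2.3]
finger_gap: 0.0141
grip_force: 39.8
```

>>> carry_out(increments=[[[-0.075,0.098,0,0,0,0.018],[-0.15,0.196,0,0,0,0.036],[-0.15,0.196,0,0,0,0.036],[-0.15,0.196,0,0,0,0.036]]])

```text
clock: 26.62
tcp_pos: [0.5338, 0.3495, 0.1409]
orientation: [-0.002, -0.123, 0.992, -0.001]
wrist_force: [-0.5, -0.5, -3.0]
finger_gap: 0.0142
grip_force: 39.9
```

```bash
python3 - <<'E'
from h import *
go(.538,.349,.0285,np.radians(104))
E
```

```text
[-0.0088, -0.0028, 0.2247, -0.0002, -0.0006, 0.0003] rows>= 1.7993101087037533 0.024146952452748893
```

>>> carry_out(increments=[[[-0.003,0,0.08,0,0,0],[-0.003,0,0.16,0,0,0],[-0.003,0,0.205,0,0,0],[-0.003,0,0.22,0,0,0],[-0.003,0,0.22,0,0,0]]])

```text
clock: 27.25
tcp_pos: [0.5366, 0.3492, 0.0332]
orientation: [-0.0, -0.122, 0.993, -0.0]
wrist_force: [-0.5, 0.6, -2.1]
finger_gap: 0.0144
grip_force: 39.9
```

>>> carry_out(increments=[[[0,0,0.003,0,0,0],[0,0,0.003,0,0,0]]])

```text
clock: 27.5
tcp_pos: [0.5374, 0.3505, 0.0329]
orientation: [0.001, -0.122, 0.993, 0.0]
wrist_force: [-0.3, -0.4, -2.3]
finger_gap: 0.0142
grip_force: 39.9
```

>>> carry_out(increments=[[[0,0,0.004,0,0,0],[0,0,0.008,0,0,0],[0,0,0.01,0,0,0],[0,0,0.01,0,0,0]]])

```text
clock: 28.0
tcp_pos: [0.5368, 0.3504, 0.0278]
orientation: [0.0, -0.122, 0.993, 0.0]
wrist_force: [-2.5, -1.7, 5.5]
finger_gap: 0.0144
grip_force: 40.7
```

>>> carry_out(increments=[[[0,0,0,0,0,0],[0,0,0,0,0,0],[0,0,0,0,0,0]]], jaw=0.4)

```text
clock: 28.38
tcp_pos: [0.5367, 0.3503, 0.0266]
orientation: [0.0, -0.122, 0.993, 0.0]
wrist_force: [-0.0, -0.9, 0.6]
finger_gap: 0.0511
grip_force: 0.0
```

>>> carry_out(increments=[[[0,0,-0.06,0,0,0],[0,0,-0.15,0,0,0],[0,0,-0.25,0,0,0],[0,0,-0.35,0,0,0]]])

```text
clock: 28.88
tcp_pos: [0.5365, 0.3502, 0.2031]
orientation: [-0.0, -0.122, 0.993, 0.0]
wrist_force: [1.5, 0.1, -0.6]
finger_gap: 0.0515
grip_force: 0.0
```

>>> carry_out(increments=[[[0.1,0.08,0,0,0,0],[0.2,0.16,0,0,0,0],[0.3,0.24,0,0,0,0],[0.4,0.32,0,0,0,0],[0.5,0.4,0,0,0,0]]])

```text
clock: 29.5
tcp_pos: [0.2508, 0.4811, 0.2019]
orientation: [0.0, -0.122, 0.993, 0.0]
wrist_force: [0.4, 0.9, 0.3]
finger_gap: 0.0513
grip_force: 0.0
```

```bash
python3 - <<'E'
from h import *
d,W=cloud()
cv2.imwrite("pics/end.png",cv2.resize(d["frame"][100:400,60:580],(800,462)))
def fit(n,x,y,r,z0,z1=1,T=None):
    m=(np.hypot(W[...,0]-x,W[...,1]-y)<r)&(W[...,2]>z0)&(W[...,2]<z1);p=W[m]
    c,rr=cv2.minEnclosingCircle(p[:,:2].astype(np.float32));A=np.c_[p[:,:2]-p[:,:2].mean(0),np.ones(len(p))]
    k=np.linalg.lstsq(A,p[:,2],rcond=None)[0];o=""
    if T: a=np.radians(T[2]);v=np.array(c)-T[:2];o=np.round([v@[np.cos(a),np.sin(a)],v@[-np.sin(a),np.cos(a)]],4)
    print(n,len(p),np.round(c,4),round(rr,4),np.round(np.median(p[:,2]),4),"slope",np.round(k[:2],3),"intray",o)
S=(.5377,-.3313,13.3);Y=(.647,-.022,-2.9);Wd=(.538,.349,14)
fit("small",.573,-.323,.03,.0155,T=S) ;fit("big",.503,-.34,.03,.022,T=S)
fit("plain",.683,-.023,.025,.038,T=Y);fit("flanged",.611,-.0205,.025,.028,T=Y)
fit("bolt",.538,.349,.055,.014,T=Wd);fit("tin",.406,.178,.06,.04);fit("jar",.725,.203,.06,.07)
E
```

```text
small 304 [ 0.5714 -0.3227] 0.0203 0.0201 slope [ 0.01  -0.023] intray [0.0347 0.0006]
big 487 [ 0.5022 -0.3392] 0.0262 0.0251 slope [ 0.007 -0.005] intray [-0.0363  0.0005]
plain 140 [ 0.6838 -0.0223] 0.0159 0.0441 slope [ 0.022 -0.025] intray [0.0367 0.0015]
flanged 119 [ 0.6114 -0.0197] 0.0152 0.0339 slope [ 0.009 -0.013] intray [-0.0356  0.0005]
bolt 486 [0.5371 0.3499] 0.0459 0.0235 slope [-0.039  0.176] intray [-0.0007  0.0011]
tin 1076 [0.4056 0.1782] 0.0339 0.0495 slope [-0.     0.002] intray 
jar 835 [0.7258 0.2036] 0.0297 0.0852 slope [0.05  0.035] intray
```

View pics/end.png

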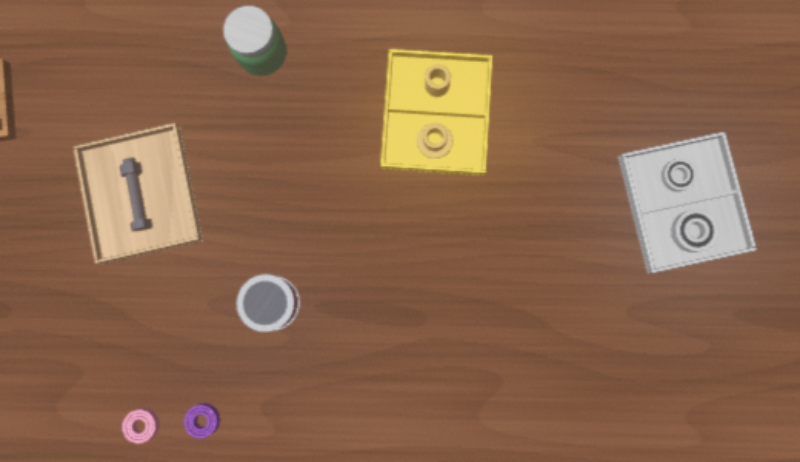

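The final view shows every part in its own place: bolt at crop (133,195) in the wood tray, bushes at (437,80) and (435,140), bearings at (680,175) and (695,230). The tin and jar have not moved, and all top heights match parts resting on their tray floors.

```bash
python3 -c "
from workcell import env
print(env.hand_in())"
```

```text
the job is handed in; nothing more can be done
None
```

All five parts are resting in their proper trays and let go, the tin and jar measured within about 1 mm of where they stood, and the job was handed in at about 29.6 s; the hand-in returned no verdict.

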